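Fetch the flange from behind and load the sample lift

TASK

The turned flange is wanted on the sample lift, but the dropper bottle and the stepped steel height master stand in front of it on the storage board. Before you touch the flange, stand both of them on the cork side mat; then set the flange flat in the dish of the lift and push it down until the dish is fully down and stays there. Only then put the bottle back in the round holder and the height master back in the square one, keeping both upright all the time.

Things in the scene. Friction and masses are not known exactly. Their poses are not given: they have to be found in the camera images.
- bottle: White dropper bottle with a red cap, 45 mm diameter, 124 mm tall, about 0.1 kg; the straight body reaches 92 mm up, the cap (24 mm diameter) from there to 112 mm, a thin spout above. Loose; starts in the round holder. Origin: centre of its underside, z up.
- height_master: Stepped bright steel column, 110 mm tall, about 0.35 kg: square foot 40 x 40 x 10 mm, a slim 24 mm stem with two 34 mm collars at 34-42 mm and 56-64 mm height, and a grooved round head 32 mm in diameter from 78 to 110 mm height to hold it by. Loose; starts in the square holder. Origin: centre of its underside, z up, x and y square to the foot's sides.
- flange: Turned light-grey metal flange, about 0.11 kg: disc 57 mm diameter and 11 mm thick with a central hub of 32 mm diameter rising to 24 mm height, to hold it by. Loose; starts on the board behind the two holders. Origin: centre of its underside, z up.
- board: Fixed storage board, wooden plate 140 (x) x 160 (y) x 10 mm with a fence 26 mm high along its far (+x) edge. The holders stand at its x = -30 mm, y = +40 and -40 mm (either one on either side), the flange near x = +24 mm, y = 0. Origin: centre of its underside; +x is its back.
- round_holder: Fixed black round cup on the board, 68 mm outer diameter, inner diameter 60 mm, floor 4 mm thick, rim 10 mm high: the bottle's place. Origin: centre of its underside, on the board's top; the bottle stands on the floor 4 mm above it.
- square_holder: Fixed black disc, 68 mm diameter and 4 mm thick, with four straight low walls that form a square of 56 mm inside, 10 mm high in all: the height master's place, its foot's sides parallel to the walls. Origin: centre of its underside, on the board's top; x and y square to the walls; the master stands 4 mm above it.
- side_mat: Fixed cork mat, 170 (x) x 120 (y) x 4 mm, empty at the start: the side area on which the bottle and the height master stand meanwhile. Origin: centre of its underside.
- dish_seat (a point): Centre of the floor of the lift's round dark steel dish (inner diameter 80 mm, rim 4 mm above this floor), where the flange's underside goes. The point moves down with the dish; it is about 48 mm above the worktop when the dish is up. The dish stands on a fixed grey housing 110 x 110 mm, 26 mm high. z up.
- lift_dish (a joint): How far the lift's dish has been pushed down, in m: near 0 at the start (up), 0.012 fully down at its stop. A light spring and a friction catch oppose the push, 4 to 7 N; the catch holds the dish at whatever depth it is left, and the weight of the flange alone does not sink it.
Mind the look-alikes: they are no part of the job. What is shaped like the height_master but blue, green or purple is not meant.

How it is judged:
By the outcome, as a careful person would: the job done as asked, in the order asked, and still so for the second after the job is handed in, with the robot touching nothing.
It also fails if it takes over 144 s, if anything falls off the work surface, if the arm or the gripper's body presses on something with over 40 N, if the wrist force passes 120 N, or if a joint passes its speed limit or range.

ROBOT

A 6-joint arm with a two-finger parallel gripper is mounted at the origin on a cart in front of the work surface, level with it; the furniture and walls round the work are solid. World frame = base frame: x ahead of the robot, y to its left, z up, the work surface at z = 0. Lengths are in m, angles in degrees, forces in N, time in s.
With the tool pointing down it reaches from about 0.4 to 0.825 m from the base axis. Payload 7 kg.
Tool frame: the origin (TCP) lies at the very end of the fingers, on their centre line; the grasp point (between the pads) lies 19 mm behind it (ctrl.pinch_z is the distance from the TCP to the grasp point, in m); z points along the fingers, x is the direction in which the jaws open and shut, and the axes are right-handed (so a half turn about z gives the same grasp; the last joint's range is limited). The gripper opens to 88 mm and grips with 3 to 60 N. Pads are 19 mm wide; open, the fingers measure 130 mm over their backs; the gripper's body (78 mm by 193 mm) begins 47 mm behind the grasp point.
Start: joints at [-53.967, 20.546, 0.682, 0, -70.136, -16.507], TCP at [0.226, -0.636, 0.227] pointing down, gripper open.
Joint ranges: [-176.03, 176.03], [-82.01, 121.73], [-58.28, 71.71], [-173.87, 95.51], [-174.79, -0.11], [-173.66, 173.66]. Speed limits (degrees/s): [136.94, 136.94, 172.46, 180, 180, 180].

INTERFACE

Orientations are given as [roll, pitch, yaw] about the fixed x, y, z axes, in that order (R = Rz(yaw) Ry(pitch) Rx(roll)).
In Python, from plant import ctrl gives the robot as it stands.
- The arm moves only by the tool carry_out, never from a script. Its argument "increments" is a list of rows, each a list of 7 numbers: the turn, a rotation vector about the world's x, y, z in degrees, then the shift along the world's x, y, z in mm, then the closure, from 0 (fully open) to 1 (shut). In form: [[ax, ay, az, dx, dy, dz, grip], ...]. A call has 1 to 20 rows; each row is the pose to reach, as a shift and turn from the pose commanded when the call began; what a row does not reach only later rows make up. A row lasts 1/8 s, in which the tool goes at most 62.5 mm and 10.7 degrees, less where a joint would pass 70% of its speed; a pose out of reach is approached as far as the arm can. A call with a gripper value outside its range is refused whole. The fingers move at their own pace and stop on an object; the grip force is fixed at half the most. Time passes only in rows, so rows that repeat a pose let the fingers close. It gives the time, the measured TCP pose, the force and the opening at its end, in the units of the state.
- ctrl.get_obs(): the state, without advancing time (a new reading comes with each control period).
- ctrl.snapshot(name): name is "scene" or "top"; returns a dict with "pixels" (384x512x3 uint8, blue, green, red), "intrinsics" (3x3 intrinsics, pixels), "rvec" (rotation vector, rad) and "tvec" (3), from world to camera coordinates, as OpenCV has them. Camera axes: x right, y down, z forward; pixel columns grow to the right and rows downward; lengths in m; the calibration is good to about 2 mm. A picture is of the moment at which its call begins. There is no depth.
- ctrl.close_job(): hands the job in, once; it reports no verdict.
Trained networks look in a picture, given as the dict that the camera call returned (one of the last four; its "shot" number tells which), for a name from the list of things; names that differ only in an ending like _2 or _b are one class to them, and where a whole thing is asked for, a point or a joint stands for the part that bears it (a point fixed in the world has none). Each returns a list of dicts, best first, with "confidence" (0 to 1); they miss things now and then, are a little off and sometimes report something else, mostly with a low value. They report only what shows in the picture. A call takes as long as a camera call. They do not tell look-alikes from the thing itself.
- ctrl.search_frame(picture, label): "centre" ([x, y, z] in m, in world coordinates, good to about 4 mm: the middle of the surface that is visible of it).
- ctrl.outline_of(picture, label): "pixels" (384x512 bool, what is visible of it).
The state is a dict: "clock": time; "joint_pos": joint angles; "qvel": joint speeds; "tau": joint torques, N m; "tool_pos": TCP position; "orientation": TCP orientation; "force": force on the tool from outside, world axes, zero at the start; "moment": the same for the moment, N m; "opening": finger opening in m.
Only numpy, scipy, OpenCV 4.12 (cv2) and the standard library are available. Lean on these libraries where they do the work, as an engineer would, in place of code of your own. Each camera call takes 0.05 s, during which the arm holds its last target. There are 200 camera calls.

## Working session

There is one attempt and no reset: what is moved stays moved. The work goes in short steps, Python scripts to look and compute and a tool call to move; the robot and the scene stay as the last step left them, time stands still between calls to the robot, and variables do not carry over. Pictures are saved under pics/ and viewed, about 12 in all and at most 16, crops included, and the job is handed in when it is done.

Besides the shell and the picture viewer there is one more tool, called after "Emit:" in YAML: its name, and indented under it one key for each argument. carry_out: Moves the arm, as the interface text tells. Its arguments: {"type":"object","properties":{"increments":{"type":"array"}},"required":["increments"]}

```bash
mkdir -p pics; ls; cat > h.py <<'E'
import numpy as np, cv2
from plant import ctrl
def proj(s,P):
    p,_=cv2.projectPoints(np.array(P,float).reshape(-1,3),np.array(s["rvec"],float),np.array(s["tvec"],float),np.array(s["intrinsics"],float),None); return p.reshape(-1,2)
def ray(s,uv):
    R=cv2.Rodrigues(np.array(s["rvec"],float))[0]; t=np.array(s["tvec"],float).ravel()
    d=R.T@np.linalg.inv(np.array(s["intrinsics"],float))@np.array([uv[0],uv[1],1.]); return -R.T@t, d/np.linalg.norm(d)
def atz(s,uv,z):
    c,d=ray(s,uv); return c+d*(z-c[2])/d[2]
def tri(s1,u1,s2,u2):
    c,d=ray(s1,u1); e,f=ray(s2,u2)
    A=np.stack([d,-f],1); k=np.linalg.lstsq(A,e-c,rcond=None)[0]
    p,q=c+k[0]*d,e+k[1]*f; return (p+q)/2, np.linalg.norm(p-q)
E
python3 - <<'E'
from h import *
o=ctrl.get_obs(); print({k:np.round(v,3) for k,v in o.items()}, ctrl.pinch_z)
S=[ctrl.snapshot("scene"),ctrl.snapshot("top")]
for n,s in zip(("scene","top"),S):
    cv2.imwrite(f"pics/{n}0.png",s["pixels"]); print(n,s["shot"],np.round(ray(s,(256,192)),3))
    for l in ["bottle","height_master","flange","board","round_holder","square_holder","side_mat","dish_seat"]:
        print(l,[(np.round(r["centre"],3),round(r["confidence"],2)) for r in ctrl.search_frame(s,l)][:4])
E
```

```text
pics
{'clock': np.float64(0.0), 'joint_pos': array([-5.3967e+01,  2.0590e+01,  6.3200e-01, -1.9000e-02, -7.0138e+01,
       -1.6508e+01]), 'qvel': array([ 0.056, -0.024,  0.038,  0.014, -0.071, -0.069]), 'tau': array([-0.0000e+00, -5.8271e+01,  2.9305e+01,  6.9970e+00,  7.0000e-03,
       -0.0000e+00]), 'tool_pos': array([ 0.225, -0.636,  0.226]), 'orientation': array([-1.79990e+02, -9.60000e-02,  1.09519e+02]), 'force': array([-0.671, -0.368,  1.032]), 'moment': array([-0.015,  0.031,  0.04 ]), 'opening': np.float64(0.088)} 0.0188
scene 1 [[-0.105  0.545  0.998]
 [ 0.54  -0.418 -0.73 ]]
bottle [(array([ 0.53 , -0.128,  0.072]), 0.68)]
height_master [(array([ 0.545, -0.049,  0.076]), 0.81), (array([ 0.426, -0.163,  0.06 ]), 0.77), (array([ 0.625, -0.292,  0.058]), 0.74), (array([ 0.812, -0.168,  0.061]), 0.6)]
flange [(array([ 0.585, -0.119,  0.019]), 0.55)]
board [(array([0.457, 0.325, 0.049]), 0.65), (array([ 0.601, -0.084,  0.009]), 0.58)]
round_holder [(array([ 0.527, -0.129,  0.014]), 0.62)]
square_holder []
side_mat [(array([ 0.488, -0.32 ,  0.004]), 0.67)]
dish_seat [(array([0.453, 0.326, 0.048]), 0.67)]
top 2 [[ 0.432  0.007  0.977]
 [ 0.196 -0.021 -0.98 ]]
bottle [(array([ 0.468, -0.327,  0.002]), 0.73), (array([ 0.532, -0.134,  0.092]), 0.7)]
height_master [(array([ 0.552, -0.055,  0.119]), 0.77), (array([ 0.81 , -0.174,  0.066]), 0.73), (array([ 0.621, -0.293,  0.068]), 0.69), (array([ 0.435, -0.162,  0.094]), 0.63)]
flange [(array([ 0.602, -0.113,  0.017]), 0.77)]
board [(array([ 0.602, -0.104,  0.012]), 0.66)]
round_holder [(array([ 0.526, -0.127,  0.02 ]), 0.46)]
square_holder [(array([ 0.542, -0.058,  0.014]), 0.49)]
side_mat [(array([ 0.468, -0.327,  0.004]), 0.65)]
dish_seat []
```

View pics/scene0.png

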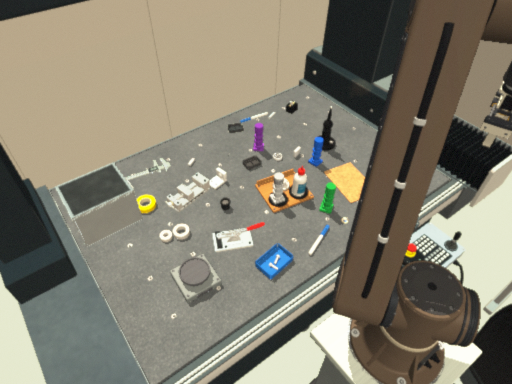

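View pics/top0.png

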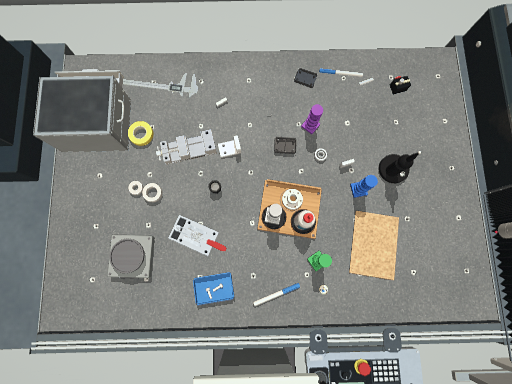

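The scene view shows the board at about (284,190). The steel-coloured master at (280,188) fits the description; blue (317,152), green (328,198) and purple (258,137) are the look-alikes. In the top view the steel one is at (274,212), the bottle at (305,220), the flange at (292,199), the lift at (130,257) and the mat at (375,245). I'll enlarge this to confirm it and to measure.

```bash
python3 - <<'E'
from h import *
s1=ctrl.snapshot("scene"); s2=ctrl.snapshot("top")
a=cv2.resize(s2["pixels"][170:290,250:410],None,fx=5,fy=5,interpolation=cv2.INTER_CUBIC)
cv2.imwrite("pics/topcrop.png",a)
b=cv2.resize(s1["pixels"][155:220,245:345],None,fx=8,fy=8,interpolation=cv2.INTER_CUBIC)
cv2.imwrite("pics/scenecrop.png",b)
import pickle; pickle.dump((dict(s1),dict(s2)),open("s.pkl","wb"))
M={}
for n,s in (("scene",s1),("top",s2)):
  for l in ["bottle","height_master","flange","board","side_mat","dish_seat","lift_dish","square_holder","round_holder"]:
    for r in ctrl.outline_of(s,l)[:5]:
        m=r["pixels"].astype(np.uint8); ys,xs=np.nonzero(m)
        (c,wh,an)=cv2.minAreaRect(np.stack([xs,ys],1).astype(np.float32))
        print(n,l,round(r["confidence"],2),"n",len(xs),"c",np.round([xs.mean(),ys.mean()],1),"bb",xs.min(),xs.max(),ys.min(),ys.max(),"rect",np.round(c,1),np.round(wh,1),round(an,1))
        M.setdefault((n,l),[]).append(m)
pickle.dump(M,open("m.pkl","wb"))
E
```

```text
scene bottle 0.89 n 323 c [299.3 182.2] bb 292 306 167 195 rect [299.5 181. ] [13.4 28.7] 8.1
scene height_master 0.84 n 319 c [328.1 197.4] bb 320 335 182 212 rect [328.7 196.8] [11.9 30.3] 14.0
scene height_master 0.81 n 218 c [258.6 137.4] bb 254 263 123 150 rect [258.5 136.5] [27.  9.] 90.0
scene height_master 0.66 n 270 c [316.6 151.8] bb 308 322 137 165 rect [315. 151.] [28. 14.] 90.0
scene height_master 0.6 n 367 c [277.3 188.9] bb 269 284 172 204 rect [276.1 188. ] [32. 15.] 87.3
scene board 0.62 n 711 c [278.8 191.1] bb 255 313 170 212 rect [283.7 189.6] [35.8 51.7] 70.6
scene side_mat 0.8 n 990 c [346.7 180.5] bb 324 364 162 202 rect [348.  179.8] [43.  28.5] 50.9
scene side_mat 0.3 n 55 c [285.7 184.4] bb 283 289 180 189 rect [286.  184.5] [9. 6.] 90.0
scene dish_seat 0.74 n 729 c [194.2 270.8] bb 179 210 257 285 rect [194.5 271. ] [28. 31.] 90.0
scene lift_dish 0.81 n 703 c [193.8 271.2] bb 179 208 257 286 rect [194. 271.] [28.3 29.7] 45.0
scene square_holder 0.41 n 40 c [283.5 200.5] bb 278 287 194 205 rect [283.4 200.6] [ 5.8 13. ] 31.0
scene round_holder 0.52 n 106 c [
[... 703 characters left out ...]
8 rect [292.  198.5] [19. 20.] 90.0
top board 0.81 n 1595 c [289.3 203.9] bb 258 320 180 238 rect [289.8 208.3] [58.8 51.4] 9.0
top board 0.32 n 329 c [303.8 219.7] bb 293 314 210 229 rect [303.5 219.5] [17.4 21.9] 63.4
top side_mat 0.56 n 2773 c [373.9 245. ] bb 349 398 211 278 rect [374.3 244.8] [45.3 64.1] 6.0
top dish_seat 0.89 n 966 c [126.4 255.4] bb 109 144 238 272 rect [126.3 255.3] [33.2 35.4] 45.0
top lift_dish 0.97 n 961 c [126.2 255.7] bb 109 143 239 273 rect [126. 256.] [34. 34.] 90.0
top square_holder 0.52 n 189 c [274.4 220.4] bb 262 285 209 228 rect [273.4 218.8] [23.3 18.7] 3.2
top round_holder 0.69 n 200 c [299.8 222.3] bb 291 315 208 233 rect [301.2 221.5] [25.4 21.3] 52.4
```

View pics/topcrop.png

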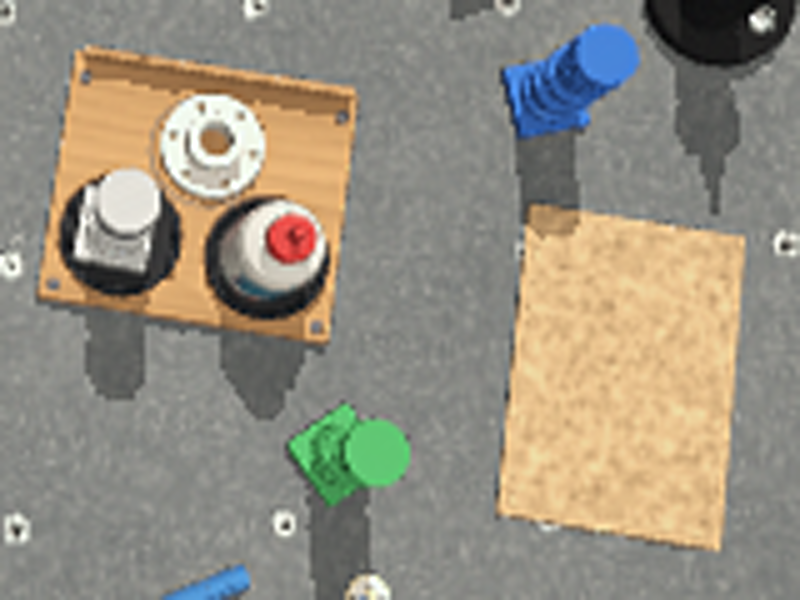

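View pics/scenecrop.png

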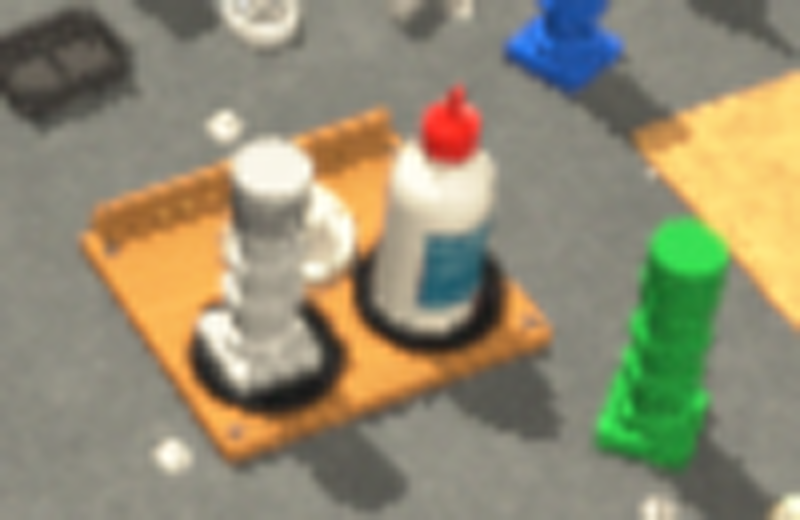

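The enlarged crops confirm it: the silver column in the left, square holder at crop (128,203) is the height master. The bottle is in the right, round holder at (290,240) and the flange is behind them at (213,145). The mat is empty.

```bash
python3 - <<'E'
from h import *
import pickle; s1,s2=pickle.load(open("s.pkl","rb"))
T=lambda u,v:((u+.5)/5-.5+250,(v+.5)/5-.5+170)
S=lambda u,v:((u+.5)/8-.5+245,(v+.5)/8-.5+155)
r=lambda a:np.round(a,4)
print("master head",[r(x) for x in tri(s1,S(271,168),s2,T(128,202))], r(atz(s2,T(128,202),.124)), r(atz(s1,S(271,168),.124)))
print("cap",[r(x) for x in tri(s1,S(453,117),s2,T(291,238))], r(atz(s2,T(291,238),.12)), r(atz(s1,S(453,128),.118)))
print("flange hub",r(atz(s2,T(213,143),.034)),"disc",r(atz(s2,T(213,147),.021)), "net", r(atz(s2,(292,198.8),.024)))
bf=[atz(s2,T(*p),.01) for p in [(38,298),(328,342)]]
bb=[atz(s2,T(*p),.036) for p in [(80,46),(357,88)]]
print("board front",r(bf),"back",r(bb))
d=bf[0]-bf[1]; print("len",np.linalg.norm(d),"yaw",np.degrees(np.arctan2(-d[0],d[1])))
d=bb[0]-bb[1]; print("len",np.linalg.norm(d),"yaw",np.degrees(np.arctan2(-d[0],d[1])))
print("scene front corners", r(atz(s1,S(232,458),.005)), r(atz(s1,S(550,345),.005)))
m=[atz(s2,T(*p),.004) for p in [(528,205),(746,237),(721,551),(498,514)]]
print("mat",r(m),r(np.mean(m,0)))
print("foot master",r(atz(s2,T(112,238),.019)))
print("dish scene",r(atz(s1,(193.9,271),.052)),"top",r(atz(s2,(126.3,255.5),.052)),"tri",tri(s1,(193.9,271),s2,(126.3,255.5)))
# scene mat corner visible
E
```

```text
master head [array([ 0.5571, -0.0568,  0.1239]), np.float64(0.0001)] [ 0.5571 -0.0568  0.124 ] [ 0.557  -0.0568  0.124 ]
cap [array([ 0.5373, -0.1355,  0.1234]), np.float64(0.0018)] [ 0.5383 -0.1355  0.12  ] [ 0.5357 -0.136   0.118 ]
flange hub [ 0.6014 -0.1106  0.034 ] disc [ 0.6015 -0.1121  0.021 ] net [ 0.6015 -0.1112  0.024 ]
board front [[ 0.5223 -0.0144  0.01  ]
 [ 0.495  -0.1706  0.01  ]] back [[ 0.6563 -0.0404  0.036 ]
 [ 0.6295 -0.1898  0.036 ]]
len 0.15850218893566217 yaw -9.920814661327432
len 0.1518115944774807 yaw -10.16857369831368
scene front corners [ 0.5224 -0.0163  0.005 ] [ 0.4912 -0.1673  0.005 ]
mat [[ 0.568  -0.2869  0.004 ]
 [ 0.5475 -0.4055  0.004 ]
 [ 0.3806 -0.3737  0.004 ]
 [ 0.4024 -0.2568  0.004 ]] [ 0.4746 -0.3307  0.004 ]
foot master [ 0.553  -0.0552  0.019 ]
dish scene [0.4551 0.3259 0.052 ] top [0.459  0.3231 0.052 ] tri (array([0.45888807, 0.32481234, 0.04608846]), np.float64(0.0007685098071895469))
```

Emit:
carry_out:
  increments:
    - [0,0,5,26,42,0,0]
    - [0,0,10,52,84,0,0]
    - [0,0,15,78,125,0,0]
    - [0,0,20,104,167,0,0]
    - [0,0,25,130,209,0,0]
    - [0,0,30,156,250,0,0]
    - [0,0,35,182,292,0,0]
    - [0,0,40,208,334,0,0]
    - [0,0,45,234,375,0,0]
    - [0,0,50,260,417,0,0]
    - [0,0,55,286,459,0,0]
    - [0,0,60.5,311,500,0,0]
    - [0,0,60.5,311,500,0,0]
    - [0,0,60.5,311,500,-10,0]
    - [0,0,60.5,311,500,-10,0]
    - [0,0,60.5,311,500,-10,0]

```text
clock: 3.9
tool_pos: [0.5361, -0.137, 0.2165]
orientation: [-180.0, -0.0, 169.9]
force: [0.1, -0.0, -0.3]
opening: 0.0877
```

Emit:
carry_out:
  increments:
    - [0,0,0,0,0,-30,0]
    - [0,0,0,0,0,-60,0]
    - [0,0,0,0,0,-85,0]
    - [0,0,0,0,0,-105,0]
    - [0,0,0,0,0,-120,0]
    - [0,0,0,0,0,-132,0]
    - [0,0,0,0,0,-139,0]
    - [0,0,0,0,0,-139,0]
    - [0,0,0,0,0,-139,0.5]
    - [0,0,0,0,0,-139,0.8]
    - [0,0,0,0,0,-139,1]
    - [0,0,0,0,0,-139,1]
    - [0,0,0,0,0,-139,1]
    - [0,0,0,0,0,-139,1]
    - [0,0,0,0,0,-139,1]

```text
clock: 5.78
tool_pos: [0.5368, -0.1362, 0.0777]
orientation: [180.0, 0.0, 170.0]
force: [0.6, -0.8, 1.1]
opening: 0.0427
```

Emit:
carry_out:
  increments:
    - [0,0,0,0,0,5,1]
    - [0,0,0,0,0,20,1]
    - [0,0,0,0,0,45,1]
    - [0,0,0,0,0,75,1]
    - [0,0,0,0,0,105,1]
    - [0,0,0,-2,-5,130,1]
    - [0,0,0,-8,-20,140,1]
    - [0,0,0,-18,-44,140,1]
    - [0,0,0,-30,-72,140,1]
    - [0,0,0,-43,-103,140,1]
    - [0,0,0,-56,-134,140,1]
    - [0,0,0,-68,-163,140,1]
    - [0,0,0,-79,-188,140,1]
    - [0,0,0,-87,-208,138,1]
    - [0,0,0,-92,-220,125,1]
    - [0,0,0,-92,-220,105,1]
    - [0,0,0,-92,-220,80,1]
    - [0,0,0,-92,-220,55,1]
    - [0,0,0,-92,-220,35,1]
    - [0,0,0,-92,-220,20,1]

```text
clock: 8.28
tool_pos: [0.4436, -0.3559, 0.0958]
orientation: [180.0, -0.1, 170.0]
force: [0.2, -0.6, -1.1]
opening: 0.0426
```

Emit:
carry_out:
  increments:
    - [0,0,0,0,0,-10,1]
    - [0,0,0,0,0,-18,1]
    - [0,0,0,0,0,-24,1]
    - [0,0,0,0,0,-27,1]
    - [0,0,0,0,0,-29,1]
    - [0,0,0,0,0,-30,1]
    - [0,0,0,0,0,-30,1]

```text
clock: 9.15
tool_pos: [0.4447, -0.3562, 0.0678]
orientation: [-180.0, 0.0, 170.0]
force: [-0.2, -0.0, -0.3]
opening: 0.0429
```

Emit:
carry_out:
  increments:
    - [0,0,0,0,0,0,0.6]
    - [0,0,0,0,0,0,0.4]
    - [0,0,0,0,0,0,0.2]
    - [0,0,0,0,0,0,0]
    - [0,0,0,0,0,0,0]
    - [0,0,0,0,0,20,0]
    - [0,0,0,0,0,50,0]
    - [0,0,0,0,0,90,0]
    - [0,0,0,0,0,130,0]
    - [0,0,0,20,50,150,0]
    - [0,0,0,40,105,152,0]
    - [0,0,0,60,160,152,0]
    - [0,0,0,80,215,152,0]
    - [0,0,0,100,265,152,0]
    - [0,0,0,112,299,152,0]
    - [0,0,0,112,299,152,0]
    - [0,0,0,112,299,152,0]

```text
clock: 11.28
tool_pos: [0.5563, -0.0572, 0.2194]
orientation: [-180.0, -0.0, 170.1]
force: [-0.3, -0.3, -0.1]
opening: 0.0877
```

```bash
python3 - <<'E'
from h import *
s=ctrl.snapshot("scene"); t=ctrl.snapshot("top")
import pickle; pickle.dump((dict(s),dict(t)),open("s2.pkl","wb"))
a=cv2.resize(s["pixels"][130:230,250:400],None,fx=4,fy=4,interpolation=cv2.INTER_CUBIC)
b=cv2.resize(t["pixels"][170:290,250:410],None,fx=4,fy=4,interpolation=cv2.INTER_CUBIC)
b=cv2.resize(b,(600,450)); a=a[:140] if 0 else a
cv2.imwrite("pics/s2.png",cv2.resize(np.vstack([cv2.resize(a,(600,300)),cv2.resize(b,(600,300))]),(600,600)))
E
```

```text
(no output)
```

View pics/s2.png

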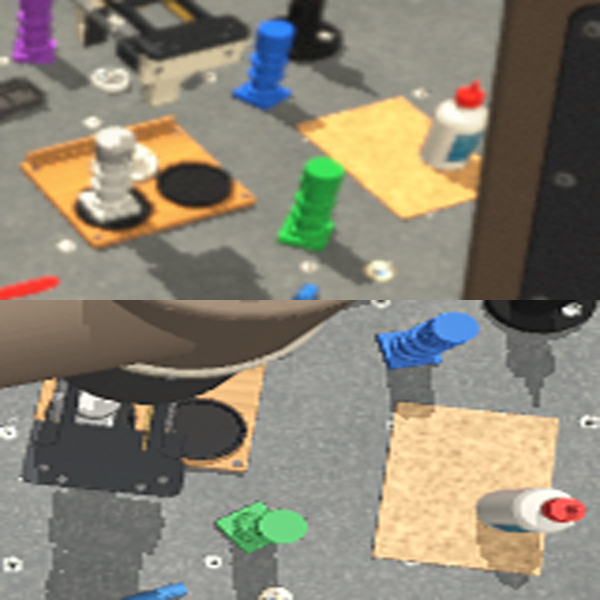

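The bottle stands upright on the mat at crop (460,130) in the scene view and (535,510) in the top view. The gripper is now above the steel master.

Emit:
carry_out:
  increments:
    - [0,0,0,0,0,-30,0]
    - [0,0,0,0,0,-60,0]
    - [0,0,0,0,0,-85,0]
    - [0,0,0,0,0,-105,0]
    - [0,0,0,0,0,-120,0]
    - [0,0,0,0,0,-128,0]
    - [0,0,0,0,0,-130,0]
    - [0,0,0,0,0,-130,0]
    - [0,0,0,0,0,-130,0.5]
    - [0,0,0,0,0,-130,0.8]
    - [0,0,0,0,0,-130,1]
    - [0,0,0,0,0,-130,1]
    - [0,0,0,0,0,-130,1]
    - [0,0,0,0,0,-130,1]
    - [0,0,0,0,0,-130,1]
    - [0,0,0,0,0,-130,1]

```text
clock: 13.38
tool_pos: [0.5567, -0.0572, 0.0895]
orientation: [-180.0, 0.0, 170.0]
force: [0.5, -0.0, -0.7]
opening: 0.0313
```

Emit:
carry_out:
  increments:
    - [0,0,0,0,0,5,1]
    - [0,0,0,0,0,20,1]
    - [0,0,0,0,0,45,1]
    - [0,0,0,0,0,75,1]
    - [0,0,0,0,0,105,1]
    - [0,0,0,-2,-6,125,1]
    - [0,0,0,-6,-22,130,1]
    - [0,0,0,-13,-48,130,1]
    - [0,0,0,-22,-80,130,1]
    - [0,0,0,-31,-114,130,1]
    - [0,0,0,-40,-148,130,1]
    - [0,0,0,-49,-180,130,1]
    - [0,0,0,-57,-210,130,1]
    - [0,0,0,-63,-232,128,1]
    - [0,0,0,-67,-246,115,1]
    - [0,0,0,-67,-246,95,1]
    - [0,0,0,-67,-246,70,1]
    - [0,0,0,-67,-246,45,1]
    - [0,0,0,-67,-246,25,1]
    - [0,0,0,-67,-246,12,1]

```text
clock: 15.88
tool_pos: [0.4884, -0.3029, 0.0996]
orientation: [180.0, -0.1, 170.0]
force: [-0.6, -0.3, -3.5]
opening: 0.0313
```

Emit:
carry_out:
  increments:
    - [0,0,0,0,0,-8,1]
    - [0,0,0,0,0,-14,1]
    - [0,0,0,0,0,-18,1]
    - [0,0,0,0,0,-20,1]
    - [0,0,0,0,0,-21.5,1]
    - [0,0,0,0,0,-21.5,1]
    - [0,0,0,0,0,-21.5,1]

```text
clock: 16.75
tool_pos: [0.4897, -0.3032, 0.0803]
orientation: [-180.0, 0.0, 170.0]
force: [0.5, -0.2, -2.2]
opening: 0.0313
```

Emit:
carry_out:
  increments:
    - [0,0,0,0,0,-0.7,1]
    - [0,0,0,0,0,-0.7,0.7]
    - [0,0,0,0,0,-0.7,0.4]
    - [0,0,0,0,0,-0.7,0.2]
    - [0,0,0,0,0,-0.7,0]
    - [0,0,0,0,0,-0.7,0]
    - [0,0,0,0,0,20,0]
    - [0,0,0,0,0,50,0]
    - [0,0,0,0,0,90,0]
    - [0,0,0,0,0,130,0]
    - [0,0,-9,10,20,135,0]
    - [0,0,-18,24,42,135,0]
    - [0,0,-27,38,66,135,0]
    - [0,0,-36,52,90,135,0]
    - [0,0,-45,66,114,135,0]
    - [0,0,-54,80,138,135,0]
    - [0,0,-63,94,162,135,0]
    - [0,0,-72,105,180,135,0]
    - [0,0,-81,111.5,192,135,0]
    - [0,0,-90,111.5,192,135,0]

```text
clock: 19.25
tool_pos: [0.6015, -0.1103, 0.2148]
orientation: [-180.0, 0.0, 79.8]
force: [0.5, -0.7, 1.0]
opening: 0.0875
```

Emit:
carry_out:
  increments:
    - [0,0,0,0,0,0,0]
    - [0,0,0,0,0,0,0]

```text
clock: 19.5
tool_pos: [0.601, -0.1113, 0.2151]
orientation: [-180.0, 0.0, 80.2]
force: [0.4, -0.3, -0.5]
opening: 0.0876
```

```bash
python3 - <<'E'
from h import *
s=ctrl.snapshot("scene"); t=ctrl.snapshot("top")
import pickle; pickle.dump((dict(s),dict(t)),open("s3.pkl","wb"))
a=cv2.resize(s["pixels"][145:220,245:385],None,fx=5,fy=5,interpolation=cv2.INTER_CUBIC)
cv2.imwrite("pics/s3.png",a)
for c in (s,t):
  print("flange",[(np.round(r["centre"],4),round(r["confidence"],2)) for r in ctrl.search_frame(c,"flange")][:2])
E
```

```text
flange [(array([ 0.5937, -0.107 ,  0.0205]), 0.62)]
flange [(array([ 0.6043, -0.1127,  0.0185]), 0.88)]
```

View pics/s3.png

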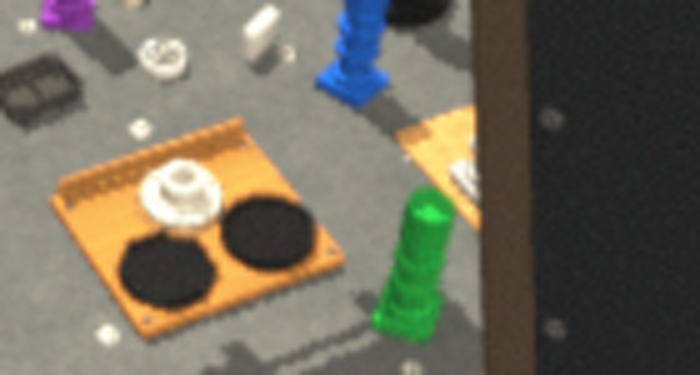

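The master is mostly hidden behind the arm here. I'll check the mat in the top picture before touching the flange. The flange hub is at crop (184,172), and both holders are clear at (167,270) and (267,232).

```bash
python3 - <<'E'
from h import *
import pickle; s,t=pickle.load(open("s3.pkl","rb")); s0,t0=pickle.load(open("s.pkl","rb")); s2,t2=pickle.load(open("s2.pkl","rb"))
S=lambda u,v:((u+.5)/5-.5+245,(v+.5)/5-.5+145)
r=lambda a:np.round(a,4)
T0=((213.5)/5-.5+250,(143.5)/5-.5+170)
print("hub",tri(s,S(184,172),t0,T0), atz(s,S(184,172),.034))
print("sq holder scene",r(atz(s,S(167,270),.018)),"round",r(atz(s,S(267,232),.018)))
cv2.imwrite("pics/t3.png",cv2.resize(t["pixels"][170:290,250:410],None,fx=5,fy=5,interpolation=cv2.INTER_CUBIC))
E
```

```text
hub (array([ 0.59939968, -0.10983097,  0.04295361]), np.float64(0.0010377132138194387)) [ 0.60561585 -0.11632404  0.034     ]
sq holder scene [ 0.5512 -0.0579  0.018 ] round [ 0.5379 -0.1364  0.018 ]
```

View pics/t3.png

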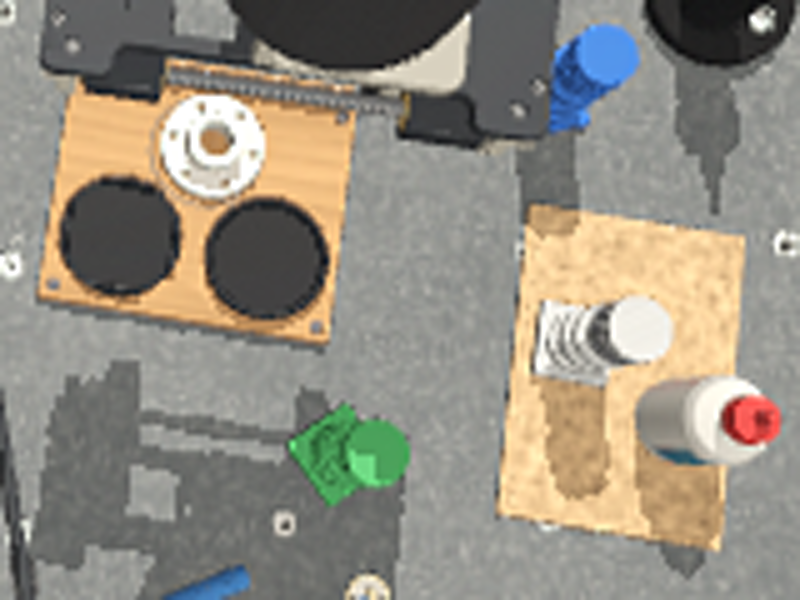

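Top view: master and bottle both stand upright on the mat, with the foot at (570,340) and the cap at (750,418). I'll cross-check the flange height next.

```bash
python3 - <<'E'
from h import *
import pickle; s,t=pickle.load(open("s3.pkl","rb"))
r=lambda a:np.round(a,4)
T=lambda u,v:((u+.5)/5-.5+250,(v+.5)/5-.5+170)
f=lambda P:np.round((proj(s,P)-[245,145]+.5)*5-.5,1)
print(f([.6014,-.1106,.034]), f([.6015,-.112,.021]))
print("sq",r(atz(t,T(120,236),.019)),"round",r(atz(t,T(267,258),.019)))
# hough on scene for the disc edge
im=cv2.resize(s["pixels"][145:220,245:385],None,fx=5,fy=5,interpolation=cv2.INTER_CUBIC)
g=cv2.inRange(im,(140,150,160),(255,255,255)); g[:, :120]=0; g[:,235:]=0; g[:145]=0; g[240:]=0
ys,xs=np.nonzero(g); print("white bb",xs.min(),xs.max(),ys.min(),ys.max(),"mean",xs.mean(),ys.mean())
# predicted outline
a=np.linspace(0,6.28,60)
P=np.vstack([np.c_[.6014+R*np.cos(a),-.1113+R*np.sin(a),0*a+z] for R,z in((.0285,.010),(.0285,.021),(.016,.034))])
q=f(P); print("pred bb",q.min(0),q.max(0))
E
```

```text
[[181.5 178.8]] [[181.8 190.9]]
sq [ 0.554  -0.0596  0.019 ] round [ 0.5403 -0.1387  0.019 ]
white bb 139 223 159 228 mean 181.07248018120046 193.83533408833523
pred bb [140.1 162.4] [221.6 231.5]
```

Emit:
carry_out:
  increments:
    - [0,0,0,0,0,-35,0]
    - [0,0,0,0,0,-75,0]
    - [0,0,0,0,0,-115,0]
    - [0,0,0,0,0,-145,0]
    - [0,0,0,0,0,-165,0]
    - [0,0,0,0,0,-178,0]
    - [0,0,0,0,0,-186,0]
    - [0,0,0,0,0,-190,0]
    - [0,0,0,0,0,-191.5,0]
    - [0,0,0,0,0,-191.5,0.5]
    - [0,0,0,0,0,-191.5,0.7]
    - [0,0,0,0,0,-191.5,0.9]
    - [0,0,0,0,0,-191.5,1]
    - [0,0,0,0,0,-191.5,1]
    - [0,0,0,0,0,-191.5,1]
    - [0,0,0,0,0,-191.5,1]

```text
clock: 21.7
tool_pos: [0.601, -0.1112, 0.0235]
orientation: [-180.0, 0.0, 80.0]
force: [-0.3, -0.1, 0.9]
opening: 0.0292
```

Emit:
carry_out:
  increments:
    - [0,0,0,0,0,5,1]
    - [0,0,0,0,0,20,1]
    - [0,0,0,0,0,50,1]
    - [0,0,0,0,0,85,1]
    - [0,0,0,0,0,120,1]
    - [0,0,2,-3,10,145,1]
    - [0,0,5,-12,36,150,1]
    - [0,0,9,-24,74,150,1]
    - [0,0,13,-38,116,150,1]
    - [0,0,18,-52,160,150,1]
    - [0,0,22,-66,204,150,1]
    - [0,0,27,-81,248,150,1]
    - [0,0,31,-95,292,150,1]
    - [0,0,36,-109,335,150,1]
    - [0,0,40,-122,374,150,1]
    - [0,0,43,-132,405,150,1]
    - [0,0,45,-139,426,150,1]
    - [0,0,45,-142,435,150,1]
    - [0,0,45,-142,435,150,1]

```text
clock: 24.08
tool_pos: [0.459, 0.3238, 0.1737]
orientation: [-180.0, 0.0, 125.0]
force: [0.7, -0.2, -1.2]
opening: 0.0293
```

```bash
python3 - <<'E'
from h import *
import pickle
s=ctrl.snapshot("scene"); s0,t0=pickle.load(open("s.pkl","rb"))
pickle.dump(dict(s),open("s4.pkl","wb"))
a=cv2.resize(s["pixels"][195:305,150:270],(600,550),interpolation=cv2.INTER_CUBIC)[:300*2][:550]
b=cv2.resize(t0["pixels"][230:290,100:160],(300,300),interpolation=cv2.INTER_CUBIC)
c=cv2.resize(s0["pixels"][248:308,165:225],(300,300),interpolation=cv2.INTER_CUBIC)
z=np.zeros((600,800,3),np.uint8); z[:300,:300]=b; z[300:,:300]=c; z[:450,305:795]=cv2.resize(a,(490,450)); cv2.imwrite("pics/s4.png",z)
E
```

```text
(no output)
```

View pics/s4.png

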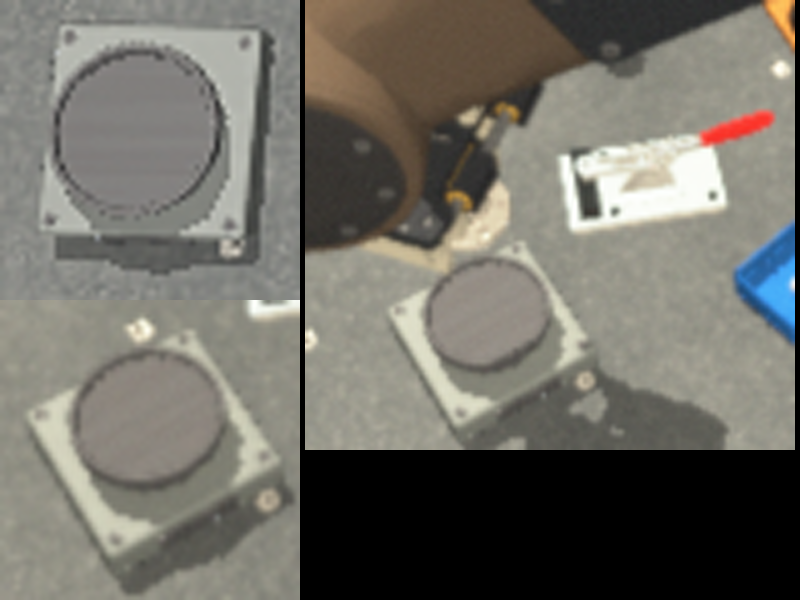

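Flange is held level above the lift. The dish rim centre is at (137,131) in the top inset and (150,118) in the scene inset.

```bash
python3 - <<'E'
from h import *
import pickle
s,t=pickle.load(open("s.pkl","rb"))
T=((138)/5-.5+100,(132)/5-.5+230); S=((150.5)/5-.5+165,(118.5)/5-.5+248)
print(tri(s,S,t,T), atz(t,T,.052), atz(s,S,.052))
o=ctrl.get_obs(); print(o["tool_pos"],o["force"])
E
```

```text
(array([0.45790581, 0.32320327, 0.04475018]), np.float64(0.0006521373498367278)) [0.45793157 0.32099069 0.052     ] [0.45335475 0.32468797 0.052     ]
[0.45914412 0.3233148  0.17360844] [-0.74395807 -0.7151778  -1.0623759 ]
```

Emit:
carry_out:
  increments:
    - [0,0,0,-2.5,-1.5,-20,1]
    - [0,0,0,-2.5,-1.5,-45,1]
    - [0,0,0,-2.5,-1.5,-70,1]
    - [0,0,0,-2.5,-1.5,-88,1]
    - [0,0,0,-2.5,-1.5,-98,1]
    - [0,0,0,-2.5,-1.5,-104,1]
    - [0,0,0,-2.5,-1.5,-107,1]
    - [0,0,0,-2.5,-1.5,-108,1]
    - [0,0,0,-2.5,-1.5,-109,1]
    - [0,0,0,-2.5,-1.5,-109,1]
    - [0,0,0,-2.5,-1.5,-109,1]

```text
clock: 25.5
tool_pos: [0.4566, 0.3224, 0.0648]
orientation: [180.0, -0.0, 125.0]
force: [-0.5, -0.5, -0.5]
opening: 0.0295
```

Emit:
carry_out:
  increments:
    - [0,0,0,0,0,-1,1]
    - [0,0,0,0,0,-2,1]
    - [0,0,0,0,0,-3,1]
    - [0,0,0,0,0,-4,1]
    - [0,0,0,0,0,-4,1]

```text
clock: 26.12
tool_pos: [0.4566, 0.3223, 0.0606]
orientation: [-180.0, 0.0, 125.0]
force: [-0.4, -0.6, 0.4]
opening: 0.0298
```

Emit:
carry_out:
  increments:
    - [0,0,0,0,0,-1,1]
    - [0,0,0,0,0,-2,1]
    - [0,0,0,0,0,-3,1]
    - [0,0,0,0,0,-4,1]
    - [0,0,0,0,0,-4,1]

```text
clock: 26.75
tool_pos: [0.4566, 0.3224, 0.0565]
orientation: [-180.0, -0.0, 125.0]
force: [-0.3, -0.2, 1.6]
opening: 0.0293
```

Emit:
carry_out:
  increments:
    - [0,0,0,0,0,-1,1]
    - [0,0,0,0,0,-2,1]
    - [0,0,0,0,0,-2,1]

```text
clock: 27.12
tool_pos: [0.4566, 0.3223, 0.0544]
orientation: [-180.0, 0.0, 125.0]
force: [-1.3, -1.1, 2.4]
opening: 0.0295
```

Emit:
carry_out:
  increments:
    - [0,0,0,0,0,-1,1]
    - [0,0,0,0,0,-2,1]
    - [0,0,0,0,0,-2,1]

```text
clock: 27.5
tool_pos: [0.4566, 0.3223, 0.0524]
orientation: [-180.0, -0.0, 125.0]
force: [-0.7, -0.5, 1.8]
opening: 0.0293
```

Emit:
carry_out:
  increments:
    - [0,0,0,0,0,-1,1]
    - [0,0,0,0,0,-2,1]
    - [0,0,0,0,0,-2,1]

```text
clock: 27.88
tool_pos: [0.4566, 0.3224, 0.0514]
orientation: [180.0, 0.0, 125.0]
force: [-4.2, -2.1, 12.7]
opening: 0.0291
```

Emit:
carry_out:
  increments:
    - [0,0,0,0,0,-1,1]
    - [0,0,0,0,0,-1,1]
    - [0,0,0,0,0,-1,1]

```text
clock: 28.25
tool_pos: [0.4567, 0.3224, 0.0513]
orientation: [180.0, 0.0, 125.1]
force: [-6.6, -3.5, 20.7]
opening: 0.0292
```

```bash
python3 - <<'E'
from h import *
s=ctrl.snapshot("scene");t=ctrl.snapshot("top")
cv2.imwrite("pics/s5.png",np.hstack([cv2.resize(s["pixels"][240:310,155:225],(400,400),interpolation=cv2.INTER_CUBIC),cv2.resize(t["pixels"][220:290,95:165],(400,400),interpolation=cv2.INTER_CUBIC)]))
E
```

```text
(no output)
```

View pics/s5.png

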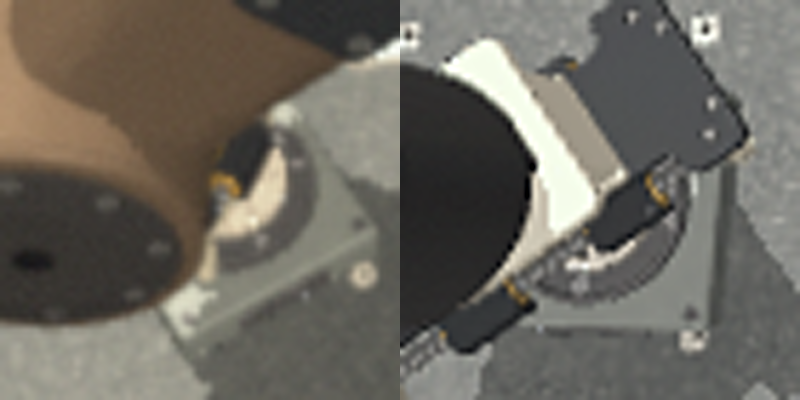

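Emit:
carry_out:
  increments:
    - [0,0,0,0,0,1.5,1]
    - [0,0,0,0,0,1.5,0.5]
    - [0,0,0,0,0,1.5,0.4]
    - [0,0,0,0,0,1.5,0.4]
    - [0,0,0,0,0,1.5,0.4]
    - [0,0,0,0,0,15,0.4]
    - [0,0,0,0,0,40,0.4]
    - [0,0,0,0,0,80,0.4]
    - [0,0,0,0,0,120,0]
    - [0,0,0,10,-40,150,0]
    - [0,0,0,20,-90,150,0]
    - [0,0,0,30,-140,150,0]
    - [0,0,0,40,-190,150,0]
    - [0,0,0,40,-190,150,0]
    - [0,0,0,40,-190,150,0]

```text
clock: 30.22
tool_pos: [0.4968, 0.1323, 0.2004]
orientation: [179.9, -0.0, 125.0]
force: [-0.0, 0.2, -0.2]
opening: 0.0874
```

```bash
python3 - <<'E'
from h import *
import pickle
s=ctrl.snapshot("scene");t=ctrl.snapshot("top"); pickle.dump((dict(s),dict(t)),open("s6.pkl","wb"))
cv2.imwrite("pics/s6.png",np.hstack([cv2.resize(s["pixels"][248:308,165:225],(400,400),interpolation=cv2.INTER_CUBIC),cv2.resize(t["pixels"][230:290,100:160],(400,400),interpolation=cv2.INTER_CUBIC)]))
E
```

```text
(no output)
```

View pics/s6.png

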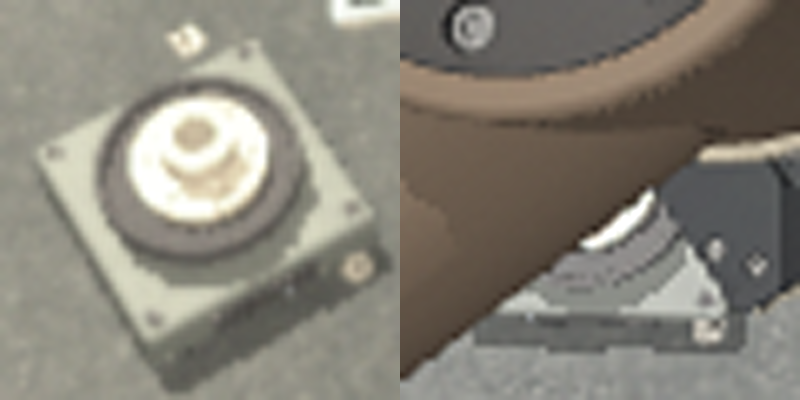

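```bash
python3 - <<'E'
from h import *
import pickle
s,t=pickle.load(open("s6.pkl","rb"))
for z in(.052,.046,.040): print(z,(proj(s,[.4568,.3223,z])-[165,248]+.5)*400/60-.5)
E
```

```text
0.052 [[200.88064479 148.82876283]]
0.046 [[202.31001709 156.45280227]]
0.04 [[203.72805493 164.01638558]]
```

The flange sits flat in the dish. The rim moved down about 13 crop px against 15 expected for 12 mm, and the push met a hard stop at 20 N. I'll return the bottle now.

Emit:
carry_out:
  increments:
    - [0,0,4,-4,-35,0,0]
    - [0,0,8,-8,-75,0,0]
    - [0,0,12,-12,-120,0,0]
    - [0,0,16,-17,-165,0,0]
    - [0,0,21,-22,-210,0,0]
    - [0,0,25,-27,-255,0,0]
    - [0,0,29,-32,-300,0,0]
    - [0,0,33,-36,-345,0,0]
    - [0,0,37,-41,-390,0,0]
    - [0,0,41,-46,-435,0,0]
    - [0,0,45,-50,-470,0,0]
    - [0,0,45,-51.5,-488.5,0,0]
    - [0,0,45,-51.5,-488.5,0,0]
    - [0,0,45,-51.5,-488.5,0,0]

```text
clock: 32.08
tool_pos: [0.4454, -0.3552, 0.1995]
orientation: [180.0, -0.0, 170.0]
force: [0.6, -0.2, -0.2]
opening: 0.0877
```

```bash
python3 - <<'E'
from h import *
import pickle
t=ctrl.snapshot("top"); s=ctrl.snapshot("scene")
cv2.imwrite("pics/s7.png",np.hstack([cv2.resize(s["pixels"][248:308,165:225],(300,300),interpolation=cv2.INTER_CUBIC),cv2.resize(t["pixels"][180:300,330:450],(300,300),interpolation=cv2.INTER_CUBIC)]))
for r in ctrl.search_frame(t,"bottle"): print(np.round(r["centre"],4),r["confidence"])
E
```

```text
(no output)
```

View pics/s7.png

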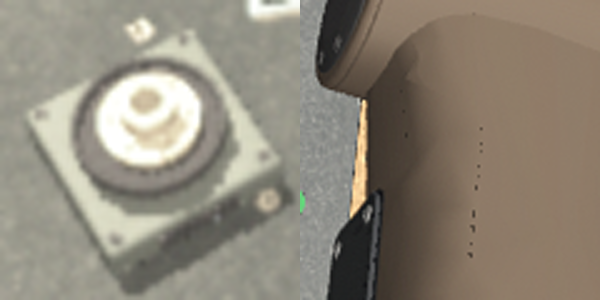

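The dish has stayed down in the left inset. The arm covers the mat in the top view, so I'll grasp the bottle at the pose where I released it.

Emit:
carry_out:
  increments:
    - [0,0,0,0,0,-30,0]
    - [0,0,0,0,0,-60,0]
    - [0,0,0,0,0,-85,0]
    - [0,0,0,0,0,-105,0]
    - [0,0,0,0,0,-120,0]
    - [0,0,0,0,0,-128,0]
    - [0,0,0,0,0,-131.5,0]
    - [0,0,0,0,0,-131.5,0]
    - [0,0,0,0,0,-131.5,0.5]
    - [0,0,0,0,0,-131.5,0.8]
    - [0,0,0,0,0,-131.5,1]
    - [0,0,0,0,0,-131.5,1]
    - [0,0,0,0,0,-131.5,1]
    - [0,0,0,0,0,-131.5,1]
    - [0,0,0,0,0,-131.5,1]

```text
clock: 34.1
tool_pos: [0.4452, -0.3562, 0.0681]
orientation: [-180.0, 0.0, 170.0]
force: [0.5, 0.0, 0.6]
opening: 0.0427
```

Emit:
carry_out:
  increments:
    - [0,0,0,0,0,5,1]
    - [0,0,0,0,0,20,1]
    - [0,0,0,0,0,45,1]
    - [0,0,0,0,0,75,1]
    - [0,0,0,0,0,105,1]
    - [0,0,0,0,0,130,1]
    - [0,0,0,3,8,143,1]
    - [0,0,0,12,26,145,1]
    - [0,0,0,24,54,145,1]
    - [0,0,0,37,85,145,1]
    - [0,0,0,50,116,145,1]
    - [0,0,0,64,147,145,1]
    - [0,0,0,77,176,145,1]
    - [0,0,0,87,200,145,1]
    - [0,0,0,93,214,140,1]
    - [0,0,0,95,218,125,1]
    - [0,0,0,95,218,105,1]
    - [0,0,0,95,218,85,1]
    - [0,0,0,95,218,65,1]
    - [0,0,0,95,218,45,1]

```text
clock: 36.6
tool_pos: [0.539, -0.1387, 0.111]
orientation: [-180.0, -0.1, 170.0]
force: [0.3, 0.4, -1.0]
opening: 0.0427
```

Emit:
carry_out:
  increments:
    - [0,0,0,0,0,-8,1]
    - [0,0,0,0,0,-16,1]
    - [0,0,0,0,0,-20,1]
    - [0,0,0,0,0,-20,1]

```text
clock: 37.1
tool_pos: [0.5401, -0.1382, 0.0931]
orientation: [180.0, 0.0, 170.0]
force: [0.4, -0.4, -1.0]
opening: 0.0429
```

```bash
python3 - <<'E'
from h import *
import pickle
t=ctrl.snapshot("top"); s=ctrl.snapshot("scene")
cv2.imwrite("pics/s8.png",np.hstack([cv2.resize(s["pixels"][150:220,250:320],(400,400),interpolation=cv2.INTER_CUBIC),cv2.resize(t["pixels"][170:250,250:330],(400,400),interpolation=cv2.INTER_CUBIC)]))
E
```

```text
(no output)
```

View pics/s8.png

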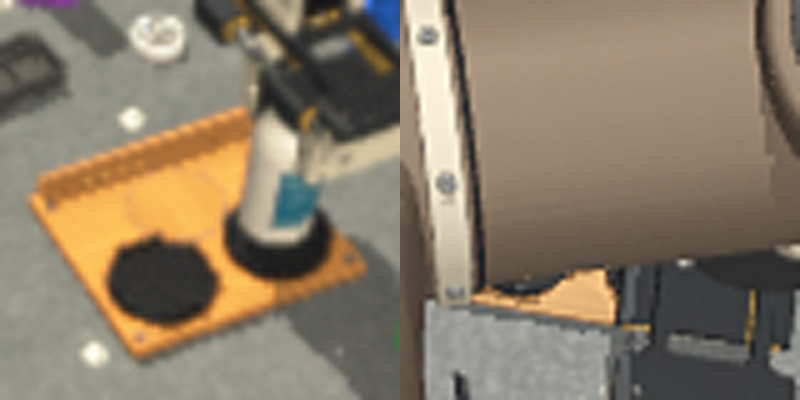

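The bottle is upright and about 15 mm above the floor of the round holder. Once lowered, its foot at (275,225) lands in the middle of the ring centred at (277,245).

Emit:
carry_out:
  increments:
    - [0,0,0,0,0,-5,1]
    - [0,0,0,0,0,-9,1]
    - [0,0,0,0,0,-12,1]
    - [0,0,0,0,0,-14,1]
    - [0,0,0,0,0,-15,1]
    - [0,0,0,0,0,-15,1]
    - [0,0,0,0,0,-15,1]

```text
clock: 38.08
tool_pos: [0.5401, -0.1382, 0.0781]
orientation: [180.0, 0.0, 170.0]
force: [0.3, 0.1, 0.4]
opening: 0.0426
```

Emit:
carry_out:
  increments:
    - [0,0,0,0,0,0,0.6]
    - [0,0,0,0,0,0,0.4]
    - [0,0,0,0,0,0,0.2]
    - [0,0,0,0,0,0,0]
    - [0,0,0,0,0,0,0]
    - [0,0,0,0,0,20,0]
    - [0,0,0,0,0,50,0]
    - [0,0,0,0,0,90,0]
    - [0,0,0,0,0,125,0]
    - [0,0,0,-10,-33,132,0]
    - [0,0,0,-22,-73,132,0]
    - [0,0,0,-34,-113,132,0]
    - [0,0,0,-44,-146,132,0]
    - [0,0,0,-50,-165,132,0]
    - [0,0,0,-50,-165,132,0]
    - [0,0,0,-50,-165,100,0]
    - [0,0,0,-50,-165,60,0]
    - [0,0,0,-50,-165,30,0]
    - [0,0,0,-50,-165,10,0]
    - [0,0,0,-50,-165,2,0]

```text
clock: 40.58
tool_pos: [0.4899, -0.3022, 0.0789]
orientation: [180.0, -0.1, 170.1]
force: [0.4, 0.2, -0.2]
opening: 0.0876
```

Emit:
carry_out:
  increments:
    - [0,0,0,0,0,0,0]
    - [0,0,0,0,0,0,0]
    - [0,0,0,0,0,0,0.5]
    - [0,0,0,0,0,0,0.8]
    - [0,0,0,0,0,0,1]
    - [0,0,0,0,0,0,1]
    - [0,0,0,0,0,0,1]
    - [0,0,0,0,0,0,1]
    - [0,0,0,0,0,0,1]

```text
clock: 41.7
tool_pos: [0.4899, -0.3031, 0.08]
orientation: [-180.0, -0.0, 170.0]
force: [-1.3, -0.2, 0.5]
opening: 0.0316
```

Emit:
carry_out:
  increments:
    - [0,0,0,0,0,5,1]
    - [0,0,0,0,0,20,1]
    - [0,0,0,0,0,45,1]
    - [0,0,0,0,0,80,1]
    - [0,0,0,0,0,115,1]
    - [0,0,0,0,0,145,1]
    - [0,0,0,2,8,158,1]
    - [0,0,0,8,28,160,1]
    - [0,0,0,15,60,160,1]
    - [0,0,0,24,95,160,1]
    - [0,0,0,34,130,160,1]
    - [0,0,0,43,165,160,1]
    - [0,0,0,52,200,160,1]
    - [0,0,0,59,226,160,1]
    - [0,0,0,63,241,160,1]
    - [0,0,0,63.5,244,155,1]
    - [0,0,0,63.5,244,130,1]
    - [0,0,0,63.5,244,100,1]
    - [0,0,0,63.5,244,70,1]
    - [0,0,0,63.5,244,45,1]

```text
clock: 44.2
tool_pos: [0.5527, -0.06, 0.1235]
orientation: [-180.0, -0.1, 170.0]
force: [0.1, -0.2, -2.8]
opening: 0.0311
```

Emit:
carry_out:
  increments:
    - [0,0,0,0,0,-10,1]
    - [0,0,0,0,0,-17,1]
    - [0,0,0,0,0,-20,1]
    - [0,0,0,0,0,-20,1]

```text
clock: 44.7
tool_pos: [0.5539, -0.0592, 0.1056]
orientation: [180.0, 0.0, 170.0]
force: [-0.1, -0.3, -3.2]
opening: 0.0313
```

```bash
python3 - <<'E'
from h import *
s=ctrl.snapshot("scene")
cv2.imwrite("pics/s9.png",cv2.resize(s["pixels"][150:220,245:325],(640,560),interpolation=cv2.INTER_CUBIC))
E
```

```text
(no output)
```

View pics/s9.png

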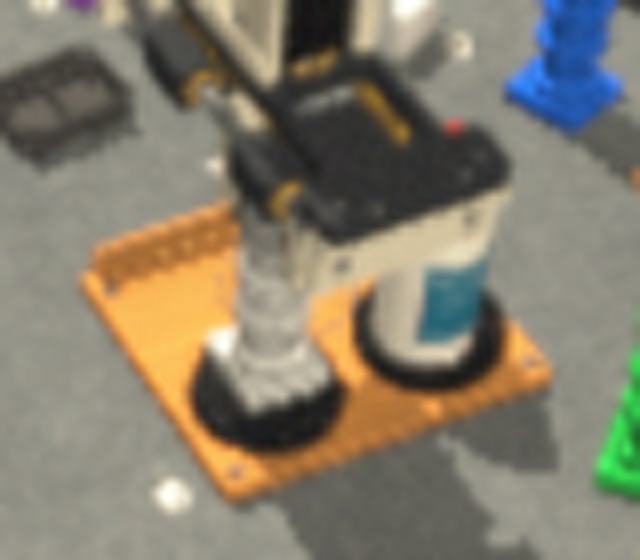

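The bottle stands in the round ring. The master hangs upright with its foot at (267,375), over the middle of the square holder. The gripper body clears the bottle by about 18 mm at the final height.

Emit:
carry_out:
  increments:
    - [0,0,0,0,0,-5,1]
    - [0,0,0,0,0,-9,1]
    - [0,0,0,0,0,-12,1]
    - [0,0,0,0,0,-14,1]
    - [0,0,0,0,0,-15,1]
    - [0,0,0,0,0,-15,1]
    - [0,0,0,0,0,-15,1]

```text
clock: 45.62
tool_pos: [0.5536, -0.0592, 0.0901]
orientation: [180.0, 0.0, 170.0]
force: [-0.1, 0.4, -2.9]
opening: 0.0311
```

Emit:
carry_out:
  increments:
    - [0,0,0,0,0,-0.5,1]
    - [0,0,0,0,0,-1,1]
    - [0,0,0,0,0,-1,1]
    - [0,0,0,0,0,-1,1]

```text
clock: 46.12
tool_pos: [0.5538, -0.0592, 0.09]
orientation: [-180.0, 0.0, 170.0]
force: [-2.3, 0.5, 6.9]
opening: 0.0317
```

Emit:
carry_out:
  increments:
    - [0,0,0,0,0,0.8,1]
    - [0,0,0,0,0,0.8,0.6]
    - [0,0,0,0,0,0.8,0.4]
    - [0,0,0,0,0,0.8,0.2]
    - [0,0,0,0,0,0.8,0]
    - [0,0,0,0,0,0.8,0]
    - [0,0,0,0,0,20,0]
    - [0,0,0,0,0,50,0]
    - [0,0,0,0,0,90,0]
    - [0,0,0,0,0,130,0]
    - [0,0,0,0,0,150,0]
    - [0,0,0,-20,40,160,0]
    - [0,0,0,-40,80,160,0]
    - [0,0,0,-60,120,160,0]
    - [0,0,0,-80,160,160,0]
    - [0,0,0,-80,160,160,0]
    - [0,0,0,-80,160,160,0]

```text
clock: 48.25
tool_pos: [0.4736, 0.101, 0.2492]
orientation: [180.0, 0.0, 170.1]
force: [-0.2, 0.3, 0.4]
opening: 0.0873
```

```bash
python3 - <<'E'
from h import *
s=ctrl.snapshot("scene"); t=ctrl.snapshot("top")
z=np.hstack([cv2.resize(x,(400,400),interpolation=cv2.INTER_CUBIC) for x in (s["pixels"][150:220,250:320],t["pixels"][170:250,250:330])])
z2=np.hstack([cv2.resize(s["pixels"][248:308,165:225],(200,200)),cv2.resize(t["pixels"][230:290,100:160],(200,200)),np.zeros((200,400,3),np.uint8)])
cv2.imwrite("pics/s10.png",np.vstack([z,z2]))
E
```

```text
(no output)
```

View pics/s10.png

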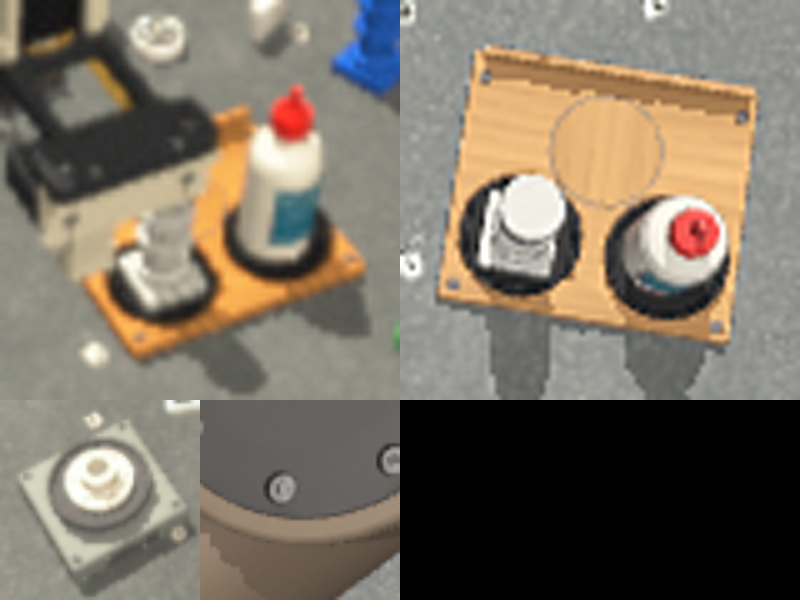

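Both stand upright in their holders: the master at top-crop (530,205) with its foot square inside the walls, the bottle at (690,235). The flange is flat in the lowered dish at bottom left. I'll hand in.

```bash
python3 -c "
from plant import ctrl
print(ctrl.close_job()); print(ctrl.get_obs()['clock'])"
```

```text
the job is handed in; nothing more can be done
None
the job is handed in; nothing more can be done
```

The job is done and handed in at about 48 s on the robot's clock; the limit was 144 s.

- **Clearing the way:** I stood the bottle and then the height master on the cork mat. A picture showed both upright there before I touched the flange.
- **Flange on the lift:** I set the flange flat in the dish and pushed it down to a hard stop, with about 20 N at the wrist.
- **Putting back:** I put the bottle back in the round holder and the master in the square one, at the same tool angle I had picked them up with.

**Last checks:** The final pictures show both upright inside their holders, the flange flat in the lowered dish, and the arm clear of everything.

**Loose ends:**
- **Dish depth:** I could only judge it from the pictures and the hard stop. The rim moved about 13 enlarged pixels, where 12 mm should give about 15. The tool also stopped about 2 mm higher than the nominal heights predicted.
- **Height measurements:** The two camera views disagreed by up to about 9 mm at the flange and about 7 mm at the dish. I used the sizes in the text there. The force readings when the parts touched down or reached the stop matched those sizes within about 2 mm.

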